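# Shut the notions box and lock it with its pin

### The arm

A 6-joint arm with a two-finger parallel gripper is mounted at the origin on the work surface. World frame = base frame: x ahead of the robot, y to its left, z up, the work surface at z = 0. Lengths are in m, angles in degrees, forces in N, time in s.
With the tool pointing down it reaches from about 0.35 to 0.775 m from the base axis. Payload 7.3 kg.
Tool frame: the origin (TCP) lies between the finger pads; the fingertips stand bot.finger_overhang ahead of it and the grasp point (between the pads) is the TCP (bot.finger_overhang is the distance from the TCP to the fingertips, in m); z points along the fingers, y is the line along which they close (so a half turn about z gives the same grasp; the last joint's range is limited). The gripper opens to 92 mm and grips with 3 to 60 N. Pads are 19 mm wide; open, the fingers measure 130 mm over their backs; the gripper's body (75 mm by 190 mm) begins 47 mm behind the grasp point.
Start: joints at [58.27, 19.595, 87.324, -0, 73.075, -8.365], TCP at [0.208, 0.482, 0.246] pointing down, gripper open.
Joint ranges: [-145.02, 145.02], [-44.19, 115.74], [2.07, 154.8], [-57.11, 237.11], [16.16, 152.29], [-177.93, 177.93]. Speed limits (degrees/s): [147.25, 147.25, 180, 180, 180, 180].

### API

Orientations are given as [roll, pitch, yaw] about the fixed x, y, z axes, in that order (R = Rz(yaw) Ry(pitch) Rx(roll)).
In Python, from station import sensors, viewer, job, bot gives the robot as it stands.
- The arm moves only by the tool step_arm, never from a script. Its argument "motion" is a list of rows, each an object of numbers: "x", "y", "z": the shift along the tool's x, y, z in units of 0.6 m (1.0 is 0.6 m); "rx", "ry", "rz": the turn, a rotation vector about the tool's x, y, z in units of 90 degrees (1.0 is 90 degrees). In form: [{"x": .., "y": .., "z": .., "rx": .., "ry": .., "rz": ..}, ...]. A call has exactly 10 rows; each row is the pose to reach, as a shift and turn from the pose commanded when the call began, along the tool's axes at that moment; what a row does not reach only later rows make up. A row lasts 1/12 s, in which the tool goes at most 41.7 mm and 7.16 degrees, less where a joint would pass 70% of its speed; a pose out of reach is approached as far as the arm can. A call with a number of a shift or a turn outside -1 to 1 is refused whole. A call with a gripper value outside its range is refused whole. "gripper" is the opening, from 0 (shut) to 1 (fully open), set as the call begins (left out, the last holds). The fingers move at their own pace and stop on an object; the grip force is fixed at half the most. Time passes only in rows, so rows that repeat a pose let the fingers close, or fill a call up. It gives the time, the measured TCP pose, the force, the opening and the grip force at its end, in the units of the state.
- sensors.get_obs(): the state, without advancing time (a new reading comes with each control period).
- viewer.read_camera(name): name is "scene" or "top"; returns a dict with "image" (400x640x3 uint8, red, green, blue), "mtx" (3x3 intrinsics, pixels), "R" (3x3) and "t" (3): a world point X has camera coordinates R X + t. Camera axes: x right, y down, z forward; pixel columns grow to the right and rows downward; lengths in m; the calibration is good to about 2 mm. A picture is of the moment at which its call begins. There is no depth.
- job.sign_off(): hands the job in; it is judged then, once.
The state is a dict: "t": time; "q": joint angles; "joint_velocities": joint speeds; "joint_efforts": joint torques, N m; "eef_pos": TCP position; "ee_rot": TCP orientation; "contact_force": force on the tool from outside, world axes, zero at the start; "moment": the same for the moment, N m; "finger_gap": finger opening in m; "grasp_force": force on a finger pad.
Only numpy, scipy, OpenCV 4.12 (cv2) and the standard library are available. Lean on these libraries where they do the work, as an engineer would, in place of code of your own. Each camera call takes 0.05 s, during which the arm holds its last target. There are 200 camera calls.

### The job

Close the sloping lid of the plywood notions box and lock it: take the locking pin out of the wooden tool block and push it through the hole in the closed lid into the box until its collar sits flat on the lid, then let go. Leave the awl, the jar and the shears where they are.

Things in the scene. Friction and masses are not known exactly. Their poses are not given: they have to be found in the camera images.
- case: Fixed plywood box, 170 deep (x), 240 wide (y), 110 mm high in front, 186 at the back. Origin: centre of its underside, on the table; z up, x from low front to high back. Its top slopes 24 degrees. Under the lid's hole a fixed 24 mm thick crosspiece has an 18-19 mm hole in line with it when the lid is shut; below it there is room for the shank. The hinge line is the top back edge: x 85, z 186.
- lid_hole (a point): Centre of the only hole in the lid (17 mm wide, chamfered, through the 10 mm lid), on its outer face. Axes turn with the lid: z outward normal = hole axis (lid shut: 24 degrees from vertical, leaning to the box's front), y along the box's width, x up the slope to the hinge. 156 mm from the hinge, 38 from the lid's front edge. Lid shut: x -62, z 131 mm in the box's frame.
- lid_hinge (a point): Point on the lid's outer face over the hinge line, in the middle of the lid's width, at its high back edge; axes as lid_hole. The hinge line is 10 mm below it along -z and runs along y. The lid is 194 x 246 x 10 mm, flat outside; a 50 mm wide steel pull tab sticks out 20 mm past the middle of its front edge.
- lid (a joint): Lid angle in rad: 0 shut (hard stop), growing as the front edge rises, up to 1.0. The hinge is stiff: the lid stays where it is left; about 3 N down on the front part of it moves it.
- pin: Locking pin, loose, about 0.12 kg, 128 mm long, round, upright in one of the tool block's holes; the taller of the two tools there. Origin: centre of its collar's underside; z along its axis to the handle. Below: 12 mm steel shank, 62 long, the last 12 tapering to a 6 mm tip. Above: steel collar 34 diameter, 6 thick, then a straight pale wooden handle 24 diameter, from 6 to 66 mm.
- pin_tip (a point): End of the pin's shank, 62 mm along -z from pin.
- block: Fixed wooden tool block, 75 (x) x 170 (y) x 70 high. Origin: centre of its underside; z up. Two holes of 18 mm right through it, at y -50 and +50 mm; one holds the pin, the other the awl, their collars resting on its top.
- awl: Bystander: awl standing in the other hole of the tool block, with a dark bulb-shaped wooden handle up to 34 diameter and 43 mm above the block. Origin: underside of its collar. Leave it.
- jar: Bystander: clear jar with steel cap, 64 diameter, 75 high; origin centre of its underside.
- shears: Bystander: fabric shears with black handles lying flat, about 225 long, 85 wide, 12 high; origin under their pivot.

How it is judged (in metres and radians):
At the end, for the whole second after the job is handed in: The lid is shut (joint below 0.04 rad); the pin is through the lid's hole, its collar's underside within 8 mm of the hole's mouth, its tip at least 52 mm below the lid's face, its axis within 0.15 rad of the hole's, and it is at rest (value of joint lid below 0.04 rad and distance between pin and lid_hole below 0.008 m and z of pin_tip in the frame of lid_hole below -0.052 m and angle between the z axis of pin and the z axis of lid_hole, either way round below 0.15 rad and linear speed of pin below 0.02 m/s); the robot touches nothing.
It fails at once if the awl is moved more than 30 mm (distance of awl from where it was at the start of the episode above 0.03 m).
It fails at once if the jar is moved more than 30 mm (distance of jar from where it was at the start of the episode above 0.03 m).
It fails at once if the shears are moved more than 30 mm (distance of shears from where it was at the start of the episode above 0.03 m).
It also fails if it takes over 61 s, if anything falls off the work surface, if the arm or the gripper's body presses on something with over 40 N, if the wrist force passes 120 N, or if a joint passes its speed limit or range.

## Working session

There is one attempt and no reset: what is moved stays moved. The work goes in short steps, Python scripts to look and compute and a tool call to move; the robot and the scene stay as the last step left them, time stands still between calls to the robot, and variables do not carry over. Pictures are saved under pics/ and viewed, at most 10 in all, crops included, and the job is handed in when it is done.

Besides the shell and the picture viewer there is one more tool, called as name(argument=value, ...) on one line, values as JSON. step_arm: Moves the arm, as the interface text tells. Its arguments: {"type":"object","properties":{"motion":{"type":"array","items":{"type":"object","properties":{"x":{"type":"number","minimum":-1,"maximum":1},"y":{"type":"number","minimum":-1,"maximum":1},"z":{"type":"number","minimum":-1,"maximum":1},"rx":{"type":"number","minimum":-1,"maximum":1},"ry":{"type":"number","minimum":-1,"maximum":1},"rz":{"type":"number","minimum":-1,"maximum":1}}}},"gripper":{"type":"number"}},"required":["motion"]}

```bash
mkdir -p pics; python3 - <<'E'
from station import sensors, viewer, job, bot
import cv2,json,numpy as np
print(sensors.get_obs(), bot.finger_overhang)
for n in("scene","top"):
    c=viewer.read_camera(n); cv2.imwrite(f"pics/{n}0.png",c["image"][:,:,::-1])
    print(n,c["mtx"].tolist(),c["R"].tolist(),c["t"].tolist())
E
```

```text
{'t': 0.0, 'q': array([ 5.82690219e+01,  1.96365507e+01,  8.73774904e+01, -6.77823877e-04,
        7.30763646e+01, -8.36625633e+00]), 'joint_velocities': array([ 0.03054775, -0.06351078,  0.07474871,  0.03141464,  0.09707892,
        0.04022273]), 'joint_efforts': array([-6.71018061e-04, -4.31241095e+01, -2.44222122e+01,  7.16894190e-02,
        5.60329249e-02, -1.20564837e-04]), 'eef_pos': array([0.20799045, 0.48161793, 0.24504234]), 'ee_rot': array([-1.79910462e+02, -1.25127900e-02,  1.56635466e+02]), 'contact_force': array([0.31062921, 0.09099557, 0.1137619 ]), 'moment': array([ 0.03699716, -0.07449215, -0.02179117]), 'grasp_force': 0.0, 'finger_gap': 0.09164803404280208} 0.019
scene [[485.8483827958301, 0.0, 323.5222029042628], [0.0, 485.8483827958301, 202.17358776536983], [0.0, 0.0, 1.0]] [[0.5657299207598813, 0.8245827335325354, 0.0036017102923071717], [0.7743047843777168, -0.5297230959703522, -0.3461871495092823], [-0.28355203692937125, 0.1986372501712514, -0.9381585607974847]] [-0.3326714462422662, -0.3614214233731114, 1.1447782652975018]
top [[443.0771412171556, 0.0, 322.2320332659455], [0.0, 443.0771412171556, 203.26999090029935], [0.0, 0.0, 1.0]] [[0.10959930674696132, -0.9939649450756509, 0.004656170244275244], [-0.9644452683806762, -0.10747534879433497, -0.24144227819431618], [0.24048558430540282, 0.021971284948637884, -0.9704040119347173]] [-0.03226991188480375, 0.602313036626285, 0.8942992284964241]
```

View pics/scene0.png

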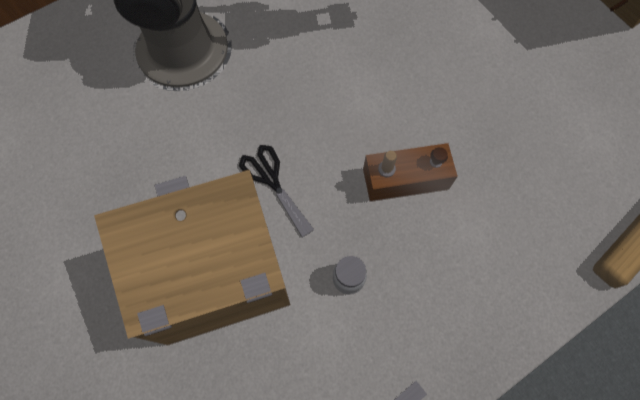

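View pics/top0.png

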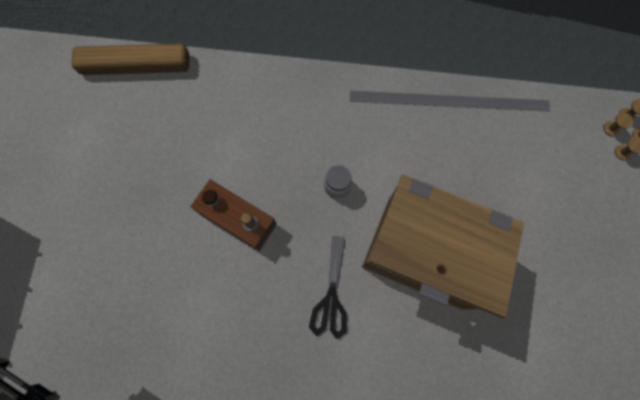

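The scene view shows the box at left with its lid hole near (181,215), and the block with the pin near (388,165). In the top view the lid hole is at (441,269) and the pin near (249,222). I'll enlarge both.

```bash
python3 - <<'E'
import cv2,numpy as np
s=cv2.imread("pics/scene0.png");t=cv2.imread("pics/top0.png")
def c(im,x,y,w,h,k): return cv2.resize(im[y:y+h,x:x+w],None,fx=k,fy=k,interpolation=cv2.INTER_CUBIC)
# lids: scale 4 ; 200x? 
cv2.imwrite("pics/lids.png",np.clip(1.6*np.hstack([c(s,90,165,200,190,2),c(t,355,170,200,190,2)]).astype(float),0,255))
cv2.imwrite("pics/pins.png",np.clip(1.6*np.hstack([c(s,360,140,100,75,4),c(t,185,175,100,75,4)]).astype(float),0,255))
E
```

```text
[ WARN:0@0.025] global loadsave.cpp:1063 imwrite_ Unsupported depth image for selected encoder is fallbacked to CV_8U.
```

View pics/lids.png

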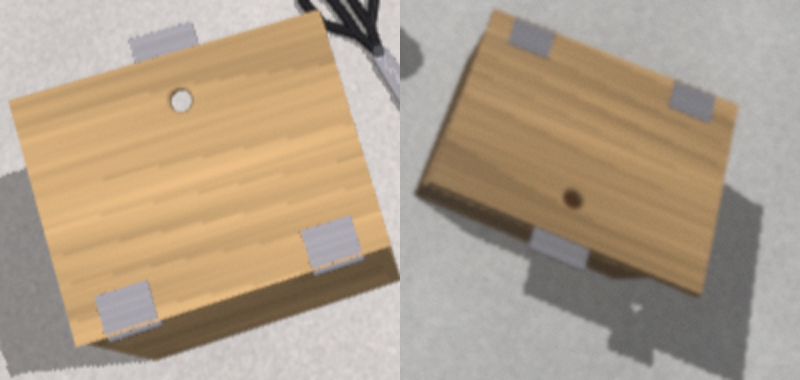

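View pics/pins.png

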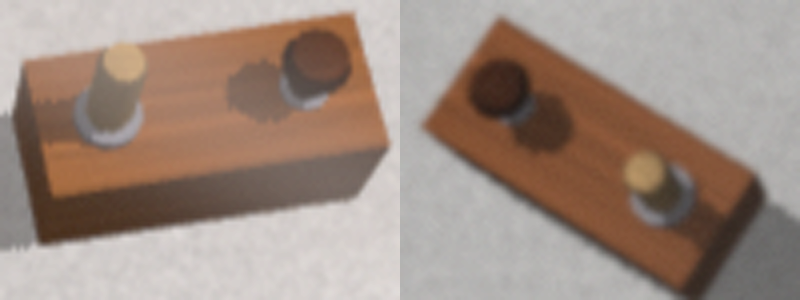

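Both crops are clear. I read the lid's corners and hole in both views (scene hole at (180,215), top hole at (441,269)), plus the pin's handle top at scene (391.5,155.5) and top (246,217.5). Next I fit poses to these.

```bash
cat > h.py <<'E'
import numpy as np, cv2
from scipy.optimize import least_squares
from scipy.spatial.transform import Rotation as Rot
from station import sensors, viewer, job, bot
def cams(): return {n:viewer.read_camera(n) for n in("scene","top")}
def proj(c,X):
    p=(np.asarray(c["R"])@np.atleast_2d(X).T).T+c["t"]; p=p@np.asarray(c["mtx"]).T
    return p[:,:2]/p[:,2:]
def tri(C,a,b,x0=(.4,0,.1)):
    return least_squares(lambda X:np.r_[proj(C["scene"],X)[0]-a,proj(C["top"],X)[0]-b],x0)
def case_pts(p,loc):   # loc: (along slope from hinge (neg), y, normal from outer face)
    x,y,yaw,ang=p; th=np.radians(24)+0-ang   # slope angle of lid (rises to the back)
    ux=np.array([np.cos(th),0,np.sin(th)]); uz=np.array([-np.sin(th),0,np.cos(th)])
    L=np.array([.085,0,.186])+np.outer(loc[:,0],ux)+np.outer(loc[:,1],[0,1,0])+np.outer(loc[:,2]+.010,uz)
    return L@Rot.from_euler("z",yaw).as_matrix().T+[x,y,0]
E
python3 - <<'E'
from h import *
C=cams()
S=np.array([[250,170.5],[95,215],[284,287.5],[128.5,338],[180.25,215]])
T=np.array([[363.5,266],[505,317],[402,175],[523.5,221.5],[441,269]])
for i in range(5):
    r=tri(C,S[i],T[i]);print(r.x.round(4),round(r.cost,2))
a=tri(C,(391.5,155.5),(246.25,217.5));b=tri(C,(387.5,169.5),(251,223.5));print("pin",a.x.round(4),a.cost,b.x.round(4),b.cost)
for hy in (0,):
  loc=np.array([[-.194,.123,0],[-.194,-.123,0],[0,.123,0],[0,-.123,0],[-.156,hy,0]])
  f=lambda p:np.r_[(proj(C["scene"],case_pts(p,loc))-S)[:4].ravel(),(proj(C["top"],case_pts(p,loc))-T)[:4].ravel()]
  r=least_squares(f,[.5,-.2,0,.5]); print(r.x.round(4),np.degrees(r.x[2:]),r.cost,r.fun.round(1))
E
```

```text
[ 0.4589 -0.0566  0.2202] 1.13
[ 0.3981 -0.2967  0.2431] 0.36
[ 0.646  -0.1156  0.1935] 0.04
[ 0.5787 -0.3487  0.1968] 0.08
[ 0.4678 -0.1889  0.2336] 0.01
pin [0.541  0.1836 0.1346] 0.2456647239417545 [0.5414 0.1838 0.0715] 0.32949871248612644
[ 0.5282 -0.2074 -0.278   0.62  ] [-15.92810201  35.52581125] 20.048792863062385 [-1.2 -0.7  0.7  0.7  1.  -1.4 -0.7  0.1  4.4 -2.4 -2.2  1.5 -1.3 -0.4
 -0.1  0.3]
```

```bash
cat >> h.py <<'E'
def pose():
    o=sensors.get_obs(); return o["eef_pos"],Rot.from_euler("xyz",o["ee_rot"],degrees=True),o
def down(yaw): return Rot.from_euler("xyz",[180,0,yaw],degrees=True)
def go(p,R=None,base=None):
    """units for one row to reach world pose p,R"""
    p0,R0,_=pose() if base is None else (base[0],base[1],0)
    R=R0 if R is None else R
    return np.r_[R0.inv().apply(np.asarray(p)-p0)/.6,(R0.inv()*R).as_rotvec(degrees=True)/90].round(4)
E
python3 - <<'E'
from h import *
C=cams()
S=np.array([[250,170.5],[95,215],[284,287.5],[128.5,338],[180.25,215]])
T=np.array([[363.5,266],[505,317],[402,175],[523.5,221.5],[441,269]])
loc=np.array([[-.194,.123,0],[-.194,-.123,0],[0,.123,0],[0,-.123,0],[-.156,0,0]])
m=np.ones((10,2));m[5]=.1
f=lambda p:(m*np.r_[proj(C["scene"],case_pts(p,loc))-S,proj(C["top"],case_pts(p,loc))-T]).ravel()
r=least_squares(f,[.5,-.2,0,.5]); print(r.x.round(4),np.degrees(r.x[2:]),r.cost,r.fun.round(1))
np.save("case.npy",r.x)
for a in (r.x[3],.45,.3,.15,0): print(a,case_pts([*r.x[:3],a],np.array([[-.168,.055,0],[-.156,0,0]])).round(4).tolist())
print(go([.45,.15,.33],down(164)),go([.43,-.13,.30],down(164),([.45,.15,.33],down(164))))
E
```

```text
[ 0.5291 -0.2074 -0.2861  0.6594] [-16.39248407  37.78301572] 3.5037358709882898 [-0.5 -0.6 -0.5  0.1  1.1  0.1 -0.9  0.3 -0.3  0.2  0.5 -0.5 -0.8  0.2
 -0.7 -1.3  0.2  0.4  0.   0.2]
0.6594380256661082 [[0.4719, -0.1332, 0.2357], [0.4675, -0.1893, 0.2329]]
0.45 [[0.4653, -0.1313, 0.2012], [0.4613, -0.1875, 0.2008]]
0.3 [[0.465, -0.1312, 0.176], [0.4609, -0.1873, 0.1774]]
0.15 [[0.4682, -0.1321, 0.151], [0.4638, -0.1882, 0.1542]]
0 [[0.475, -0.1341, 0.1268], [0.47, -0.19, 0.1317]]
[-5.894e-01 -3.479e-01 -1.407e-01 -3.000e-04 -1.000e-04 -8.190e-02] [-0.0966 -0.4578  0.05    0.      0.      0.    ]
```

step_arm(motion=[{"x":-0.2,"y":-0.12,"z":-0.14,"rz":-0.08},{"x":-0.589,"y":-0.348,"z":-0.14,"rz":-0.08},{"x":-0.589,"y":-0.348,"z":-0.14,"rz":-0.08},{"x":-0.589,"y":-0.348,"z":-0.14,"rz":-0.08},{"x":-0.589,"y":-0.348,"z":-0.14,"rz":-0.08},{"x":-0.589,"y":-0.348,"z":-0.14,"rz":-0.08},{"x":-0.589,"y":-0.348,"z":-0.14,"rz":-0.08},{"x":-0.589,"y":-0.348,"z":-0.14,"rz":-0.08},{"x":-0.589,"y":-0.348,"z":-0.14,"rz":-0.08},{"x":-0.589,"y":-0.348,"z":-0.14,"rz":-0.08}], gripper=0)

```text
$.motion[0]: bad value
```

```bash
python3 -c "
from h import *
print(go([.468,-.132,.285],down(163.6)))"
```

```text
[-8.034e-01 -7.674e-01 -6.550e-02 -3.000e-04 -1.000e-04 -7.740e-02]
```

step_arm(motion=[{"x":-0.2,"y":-0.12,"z":-0.14,"rx":0,"ry":0,"rz":-0.08},{"x":-0.589,"y":-0.348,"z":-0.14,"rx":0,"ry":0,"rz":-0.08},{"x":-0.589,"y":-0.348,"z":-0.14,"rx":0,"ry":0,"rz":-0.08},{"x":-0.589,"y":-0.348,"z":-0.14,"rx":0,"ry":0,"rz":-0.08},{"x":-0.589,"y":-0.348,"z":-0.14,"rx":0,"ry":0,"rz":-0.08},{"x":-0.589,"y":-0.348,"z":-0.14,"rx":0,"ry":0,"rz":-0.08},{"x":-0.589,"y":-0.348,"z":-0.14,"rx":0,"ry":0,"rz":-0.08},{"x":-0.589,"y":-0.348,"z":-0.14,"rx":0,"ry":0,"rz":-0.08},{"x":-0.589,"y":-0.348,"z":-0.14,"rx":0,"ry":0,"rz":-0.08},{"x":-0.589,"y":-0.348,"z":-0.14,"rx":0,"ry":0,"rz":-0.08}], gripper=0)

```text
t: 1.13
eef_pos: [0.4468, 0.1533, 0.3292]
ee_rot: [180.0, 0.0, 163.8]
contact_force: [0.8, 1.6, 1.0]
finger_gap: 0.0298
grasp_force: 0.0
```

```bash
python3 -c "
from h import *
print(go([.468,-.132,.285],down(163.6)))"
```

```text
[-1.663e-01 -4.469e-01  7.360e-02  3.000e-04  3.000e-04  2.500e-03]
```

step_arm(motion=[{"x":-0.16,"y":-0.443,"z":0,"rx":0,"ry":0,"rz":0},{"x":-0.16,"y":-0.443,"z":0,"rx":0,"ry":0,"rz":0},{"x":-0.16,"y":-0.443,"z":0,"rx":0,"ry":0,"rz":0},{"x":-0.16,"y":-0.443,"z":0,"rx":0,"ry":0,"rz":0},{"x":-0.16,"y":-0.443,"z":0,"rx":0,"ry":0,"rz":0},{"x":-0.16,"y":-0.443,"z":0,"rx":0,"ry":0,"rz":0},{"x":-0.16,"y":-0.443,"z":0,"rx":0,"ry":0,"rz":0},{"x":-0.16,"y":-0.443,"z":0.075,"rx":0,"ry":0,"rz":0},{"x":-0.16,"y":-0.443,"z":0.075,"rx":0,"ry":0,"rz":0},{"x":-0.16,"y":-0.443,"z":0.075,"rx":0,"ry":0,"rz":0}])

```text
t: 1.97
eef_pos: [0.463, -0.1264, 0.2819]
ee_rot: [179.9, -0.3, 163.8]
contact_force: [-1.2, 0.7, 0.4]
finger_gap: 0.0004
grasp_force: 0.0
```

step_arm(motion=[{"x":0,"y":0,"z":0.03,"rx":0,"ry":0,"rz":0},{"x":0,"y":0,"z":0.05,"rx":0,"ry":0,"rz":0},{"x":0,"y":0,"z":0.07,"rx":0,"ry":0,"rz":0},{"x":0,"y":0,"z":0.09,"rx":0,"ry":0,"rz":0},{"x":0,"y":0,"z":0.11,"rx":0,"ry":0,"rz":0},{"x":0,"y":0,"z":0.13,"rx":0,"ry":0,"rz":0},{"x":0,"y":0,"z":0.15,"rx":0,"ry":0,"rz":0},{"x":0,"y":0,"z":0.17,"rx":0,"ry":0,"rz":0},{"x":0,"y":0,"z":0.185,"rx":0,"ry":0,"rz":0},{"x":0,"y":0,"z":0.2,"rx":0,"ry":0,"rz":0}])

```text
t: 2.8
eef_pos: [0.4659, -0.1265, 0.165]
ee_rot: [-180.0, 0.2, 163.9]
contact_force: [1.4, 0.4, 2.7]
finger_gap: 0.0007
grasp_force: 1.1
```

step_arm(motion=[{"x":0,"y":0,"z":0.005,"rx":0,"ry":0,"rz":0},{"x":0,"y":0,"z":0.01,"rx":0,"ry":0,"rz":0},{"x":0,"y":0,"z":0.014,"rx":0,"ry":0,"rz":0},{"x":0,"y":0,"z":0.018,"rx":0,"ry":0,"rz":0},{"x":0,"y":0,"z":0.021,"rx":0,"ry":0,"rz":0},{"x":0,"y":0,"z":0.024,"rx":0,"ry":0,"rz":0},{"x":0,"y":0,"z":0.026,"rx":0,"ry":0,"rz":0},{"x":0,"y":0,"z":0.028,"rx":0,"ry":0,"rz":0},{"x":0,"y":0,"z":0.03,"rx":0,"ry":0,"rz":0},{"x":0,"y":0,"z":0.03,"rx":0,"ry":0,"rz":0}])

```text
t: 3.63
eef_pos: [0.4642, -0.1268, 0.1454]
ee_rot: [180.0, -0.0, 163.8]
contact_force: [0.7, -0.7, 1.1]
finger_gap: 0.0005
grasp_force: 0.6
```

step_arm(motion=[{"x":0,"y":0,"z":0.001,"rx":0,"ry":0,"rz":0},{"x":0,"y":0,"z":0.002,"rx":0,"ry":0,"rz":0},{"x":0,"y":0,"z":0.003,"rx":0,"ry":0,"rz":0},{"x":0,"y":0,"z":0.004,"rx":0,"ry":0,"rz":0},{"x":0,"y":0,"z":0.005,"rx":0,"ry":0,"rz":0},{"x":0,"y":0,"z":0.006,"rx":0,"ry":0,"rz":0},{"x":0,"y":0,"z":0.007,"rx":0,"ry":0,"rz":0},{"x":0,"y":0,"z":0.007,"rx":0,"ry":0,"rz":0},{"x":0,"y":0,"z":0.007,"rx":0,"ry":0,"rz":0},{"x":0,"y":0,"z":0.007,"rx":0,"ry":0,"rz":0}])

```text
t: 4.47
eef_pos: [0.4648, -0.127, 0.1432]
ee_rot: [-180.0, 0.1, 163.8]
contact_force: [-3.8, 1.3, 15.7]
finger_gap: 0.0004
grasp_force: 8.2
```

```bash
python3 -c "
from h import *
p,R,o=pose(); p[2]=.141
print(go([.541,.1835,.26],down(163.6),(p,R)))"
```

```text
[ 2.160e-02  5.323e-01 -1.985e-01 -2.000e-04  1.600e-03  2.700e-03]
```

step_arm(motion=[{"x":0,"y":0,"z":-0.05,"rx":0,"ry":0,"rz":0},{"x":0,"y":0,"z":-0.12,"rx":0,"ry":0,"rz":0},{"x":0.01,"y":0.05,"z":-0.18,"rx":0,"ry":0,"rz":0},{"x":0.0216,"y":0.12,"z":-0.2,"rx":0,"ry":0,"rz":0},{"x":0.0216,"y":0.19,"z":-0.2,"rx":0,"ry":0,"rz":0},{"x":0.0216,"y":0.26,"z":-0.2,"rx":0,"ry":0,"rz":0},{"x":0.0216,"y":0.33,"z":-0.2,"rx":0,"ry":0,"rz":0},{"x":0.0216,"y":0.4,"z":-0.2,"rx":0,"ry":0,"rz":0},{"x":0.0216,"y":0.465,"z":-0.2,"rx":0,"ry":0,"rz":0},{"x":0.0216,"y":0.53,"z":-0.2,"rx":0,"ry":0,"rz":0}], gripper=0.75)

```text
t: 5.3
eef_pos: [0.5393, 0.1814, 0.2611]
ee_rot: [-180.0, -0.1, 163.8]
contact_force: [2.1, 0.3, 0.4]
finger_gap: 0.0623
grasp_force: 0.0
```

step_arm(motion=[{"x":0,"y":0,"z":0,"rx":0,"ry":0,"rz":0},{"x":0,"y":0,"z":0,"rx":0,"ry":0,"rz":0},{"x":0,"y":0,"z":0,"rx":0,"ry":0,"rz":0},{"x":0,"y":0,"z":0.03,"rx":0,"ry":0,"rz":0},{"x":0,"y":0,"z":0.05,"rx":0,"ry":0,"rz":0},{"x":0,"y":0,"z":0.07,"rx":0,"ry":0,"rz":0},{"x":0,"y":0,"z":0.08,"rx":0,"ry":0,"rz":0},{"x":0,"y":0,"z":0.08,"rx":0,"ry":0,"rz":0},{"x":0,"y":0,"z":0.08,"rx":0,"ry":0,"rz":0},{"x":0,"y":0,"z":0.08,"rx":0,"ry":0,"rz":0}])

```text
t: 6.13
eef_pos: [0.54, 0.1788, 0.2144]
ee_rot: [180.0, 0.1, 163.8]
contact_force: [1.1, -0.5, 0.0]
finger_gap: 0.0689
grasp_force: 0.0
```

```bash
python3 - <<'E'
from h import *
print(go([.541,.1835,.108],down(163.6)))
C=cams();
def c(im,x,y,w,h,k): return cv2.resize(im[y:y+h,x:x+w,::-1],None,fx=k,fy=k,interpolation=cv2.INTER_CUBIC)
s,t=C["scene"]["image"],C["top"]["image"]
a=np.vstack([np.hstack([c(s,90,165,200,150,2),c(t,355,170,200,150,2)]),np.hstack([c(s,320,100,200,150,2),c(t,160,140,200,150,2)])])
cv2.imwrite("pics/m1.png",cv2.convertScaleAbs(a,alpha=1.6))
E
```

```text
[0.0007 0.0079 0.1773 0.0004 0.0008 0.002 ]
```

View pics/m1.png

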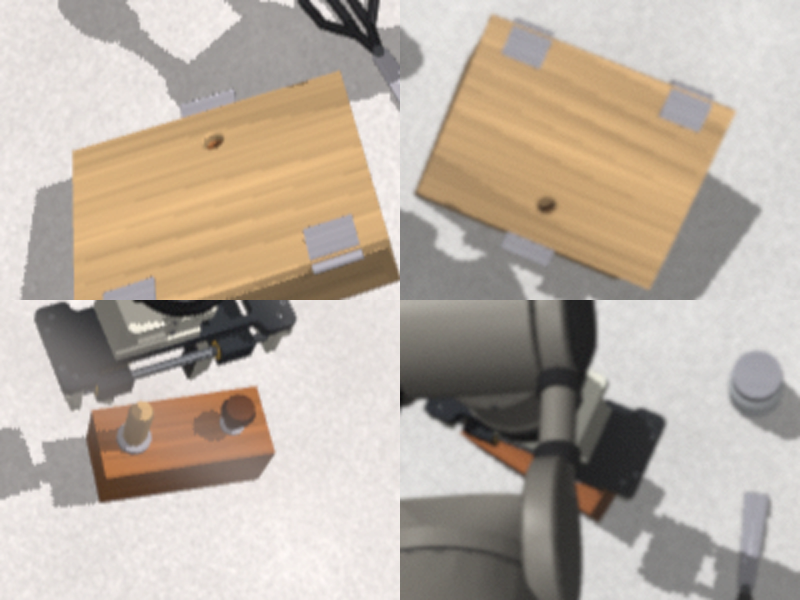

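The montage shows the lid shut, its hole at scene (197,236) and top (428,272), and the gripper above the block with the pin standing. Now I descend on the pin.

step_arm(motion=[{"x":0,"y":0.008,"z":0.02,"rx":0,"ry":0,"rz":0},{"x":0,"y":0.008,"z":0.04,"rx":0,"ry":0,"rz":0},{"x":0,"y":0.008,"z":0.06,"rx":0,"ry":0,"rz":0},{"x":0,"y":0.008,"z":0.08,"rx":0,"ry":0,"rz":0},{"x":0,"y":0.008,"z":0.1,"rx":0,"ry":0,"rz":0},{"x":0,"y":0.008,"z":0.12,"rx":0,"ry":0,"rz":0},{"x":0,"y":0.008,"z":0.14,"rx":0,"ry":0,"rz":0},{"x":0,"y":0.008,"z":0.16,"rx":0,"ry":0,"rz":0},{"x":0,"y":0.008,"z":0.177,"rx":0,"ry":0,"rz":0},{"x":0,"y":0.008,"z":0.177,"rx":0,"ry":0,"rz":0}])

```text
t: 7.07
eef_pos: [0.5399, 0.1838, 0.1056]
ee_rot: [-179.9, -0.2, 163.8]
contact_force: [-0.4, 0.2, -0.6]
finger_gap: 0.069
grasp_force: 0.0
```

step_arm(motion=[{"x":0,"y":0,"z":0,"rx":0,"ry":0,"rz":0},{"x":0,"y":0,"z":0,"rx":0,"ry":0,"rz":0},{"x":0,"y":0,"z":0,"rx":0,"ry":0,"rz":0},{"x":0,"y":0,"z":0,"rx":0,"ry":0,"rz":0},{"x":0,"y":0,"z":0,"rx":0,"ry":0,"rz":0},{"x":0,"y":0,"z":0,"rx":0,"ry":0,"rz":0},{"x":0,"y":0,"z":0,"rx":0,"ry":0,"rz":0},{"x":0,"y":0,"z":0,"rx":0,"ry":0,"rz":0},{"x":0,"y":0,"z":0,"rx":0,"ry":0,"rz":0},{"x":0,"y":0,"z":0,"rx":0,"ry":0,"rz":0}], gripper=0)

```text
t: 7.9
eef_pos: [0.5409, 0.1839, 0.1074]
ee_rot: [180.0, 0.0, 163.8]
contact_force: [0.3, -0.3, 1.3]
finger_gap: 0.0234
grasp_force: 30.0
```

```bash
python3 - <<'E'
from h import *
C=cams(); r=tri(C,(197,236),(428,272)); print(r.x.round(4),r.cost)
c=np.load("case.npy"); X=case_pts([*c[:3],0],np.array([[-.156,0,0]])); print(proj(C["scene"],X),proj(C["top"],X))
print(pose()[2]['joint_efforts'],pose()[2]['q'])
E
```

```text
[ 0.4721 -0.1899  0.1312] 0.040434186229151264
[[196.10328739 235.06175597]] [[427.87253588 272.94868113]]
[ 1.00785205e-01 -4.94277263e+01 -2.02908790e+01  4.83512040e-02
 -5.49890706e-02 -1.71542088e-03] [ 1.10943437e+01  3.24251797e+01  9.01779690e+01  1.55596534e-03
  5.73880004e+01 -6.27414581e+01]
```

```bash
cat >> h.py <<'E'
HOLE=np.array([.4713,-.190,.1313]); yaw=np.radians(-16.4); T=np.radians(24)
E_=np.array([np.cos(yaw),np.sin(yaw),0]); N=-np.sin(T)*E_+np.array([0,0,np.cos(T)]); Yc=np.array([-np.sin(yaw),np.cos(yaw),0])
RI=Rot.from_matrix(np.c_[np.cross(Yc,-N),Yc,-N])
E
python3 - <<'E'
from h import *
p,R,o=pose(); print(p)
P=HOLE+N*.1244; print(P,RI.as_euler("xyz",degrees=True))
p2=p+[0,0,.145]; print(go(p2)); print(go(P,RI,(p2,R)))
E
```

```text
[0.54091433 0.18392967 0.10739094]
[ 0.42276059 -0.17571408  0.24494505] [180.   24.  163.6]
[-0.      0.     -0.2417  0.      0.      0.    ]
[ 2.230e-02 -6.305e-01  1.230e-02  6.000e-04 -2.666e-01  2.600e-03]
```

step_arm(motion=[{"x":0,"y":0,"z":-0.02,"rx":0,"ry":0,"rz":0},{"x":0,"y":0,"z":-0.05,"rx":0,"ry":0,"rz":0},{"x":0,"y":0,"z":-0.08,"rx":0,"ry":0,"rz":0},{"x":0,"y":0,"z":-0.11,"rx":0,"ry":0,"rz":0},{"x":0,"y":0,"z":-0.14,"rx":0,"ry":0,"rz":0},{"x":0,"y":0,"z":-0.17,"rx":0,"ry":0,"rz":0},{"x":0,"y":0,"z":-0.2,"rx":0,"ry":0,"rz":0},{"x":0,"y":0,"z":-0.22,"rx":0,"ry":0,"rz":0},{"x":0,"y":0,"z":-0.242,"rx":0,"ry":0,"rz":0},{"x":0,"y":0,"z":-0.242,"rx":0,"ry":0,"rz":0}])

```text
t: 8.83
eef_pos: [0.5418, 0.1842, 0.2548]
ee_rot: [179.9, 0.2, 163.8]
contact_force: [0.3, -0.1, -1.0]
finger_gap: 0.0233
grasp_force: 30.0
```

step_arm(motion=[{"x":0.002,"y":-0.03,"z":0,"rx":0,"ry":-0.02,"rz":0},{"x":0.004,"y":-0.08,"z":0,"rx":0,"ry":-0.04,"rz":0},{"x":0.006,"y":-0.13,"z":0,"rx":0,"ry":-0.06,"rz":0},{"x":0.008,"y":-0.18,"z":0,"rx":0,"ry":-0.09,"rz":0},{"x":0.01,"y":-0.23,"z":0,"rx":0,"ry":-0.12,"rz":0},{"x":0.012,"y":-0.28,"z":0,"rx":0,"ry":-0.15,"rz":0},{"x":0.014,"y":-0.33,"z":0,"rx":0,"ry":-0.18,"rz":0},{"x":0.016,"y":-0.38,"z":0,"rx":0,"ry":-0.21,"rz":0},{"x":0.018,"y":-0.43,"z":0,"rx":0,"ry":-0.24,"rz":0},{"x":0.02,"y":-0.47,"z":0,"rx":0,"ry":-0.2667,"rz":0}])

```text
t: 9.67
eef_pos: [0.4494, -0.0848, 0.2515]
ee_rot: [-179.9, 24.1, 163.8]
contact_force: [1.1, -0.2, -0.9]
finger_gap: 0.0235
grasp_force: 30.0
```

```bash
python3 - <<'E'
from h import *
p,R,o=pose(); print(p,o["ee_rot"],o["finger_gap"]); P=HOLE+N*.1244; print(go(P,RI))
E
```

```text
[ 0.44936477 -0.08478936  0.25150651] [-179.94495017   24.05389375  163.83404199] 0.023540524768358433
[ 0.0048 -0.1579  0.01    0.0004  0.0006  0.0024]
```

step_arm(motion=[{"x":0,"y":-0.04,"z":0,"rx":0,"ry":0,"rz":0.002},{"x":0.005,"y":-0.08,"z":0,"rx":0,"ry":0,"rz":0.002},{"x":0.005,"y":-0.12,"z":0,"rx":0,"ry":0,"rz":0.002},{"x":0.005,"y":-0.15,"z":0,"rx":0,"ry":0,"rz":0.002},{"x":0.005,"y":-0.158,"z":0.005,"rx":0,"ry":0,"rz":0.002},{"x":0.005,"y":-0.158,"z":0.01,"rx":0,"ry":0,"rz":0.002},{"x":0.005,"y":-0.158,"z":0.01,"rx":0,"ry":0,"rz":0.002},{"x":0.005,"y":-0.158,"z":0.01,"rx":0,"ry":0,"rz":0.002},{"x":0.005,"y":-0.158,"z":0.01,"rx":0,"ry":0,"rz":0.002},{"x":0.005,"y":-0.158,"z":0.01,"rx":0,"ry":0,"rz":0.002}])

```text
t: 10.5
eef_pos: [0.4244, -0.1736, 0.2457]
ee_rot: [179.9, 24.0, 163.7]
contact_force: [-0.5, 0.6, -1.4]
finger_gap: 0.0233
grasp_force: 30.0
```

```bash
python3 - <<'E'
from h import *
ps=[];es=[]
for i in range(4):
    C=cams(); p,R,o=pose(); ps.append(p);es.append(R.as_rotvec())
p=np.mean(ps,0); print(np.array(ps).round(4),p, pose()[2]["ee_rot"])
R=pose()[1]; z=R.as_matrix()[:,2]
tip=p+z*(.0374+.062); print("tip",tip,"hole frame",[(tip-HOLE)@v for v in(np.cross(Yc,N),Yc,N)])
print(go(HOLE+N*.1244,RI,(p,R)))
print("tip px",proj(C["scene"],tip),proj(C["top"],tip),"hole",proj(C["scene"],HOLE),proj(C["top"],HOLE))
s,t=C["scene"]["image"],C["top"]["image"]
def c(im,x,y,w,h,k): return cv2.resize(im[y:y+h,x:x+w,::-1],None,fx=k,fy=k,interpolation=cv2.INTER_CUBIC)
cv2.imwrite("pics/m2.png",cv2.convertScaleAbs(np.hstack([c(s,145,160,100,120,4),c(t,380,200,100,120,4)]),alpha=1.6))
E
```

```text
[[ 0.4244 -0.1739  0.2458]
 [ 0.4243 -0.1742  0.2458]
 [ 0.4242 -0.1744  0.2458]
 [ 0.4242 -0.1745  0.2458]] [ 0.4242755  -0.17424769  0.24580689] [179.91689093  24.00847912 163.63994691]
tip [ 0.46312162 -0.18550104  0.15500655] hole frame [np.float64(0.0013145508960823462), np.float64(0.002006822999852829), np.float64(0.02536477130607006)]
[ 0.0022 -0.0031  0.0006  0.0011  0.0001  0.0004]
tip px [[193.13179339 226.59414377]] [[428.2104802 275.1933554]] hole [[196.52513252 235.71788847]] [[427.86074373 272.30146215]]
```

View pics/m2.png

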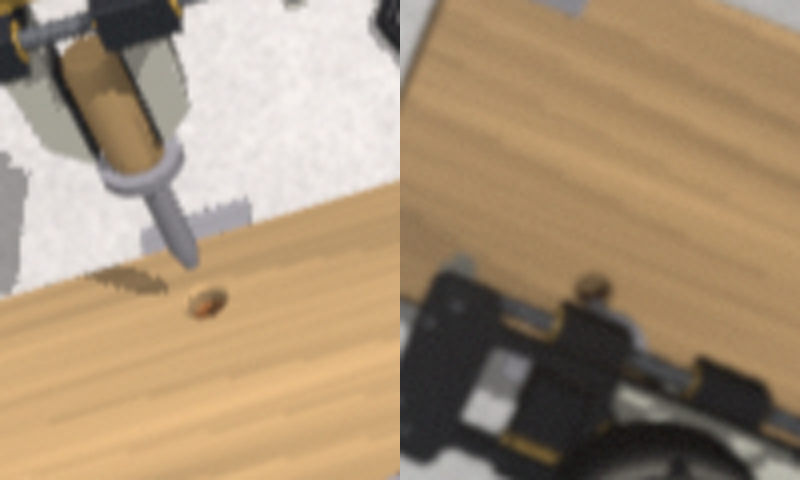

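The scene crop shows the pin's tip at (193.3,226.5) and the hole at (197,235.8). Both match the model within a pixel, so I insert now.

step_arm(motion=[{"x":0.002,"y":-0.003,"z":0,"rx":0,"ry":0,"rz":0},{"x":0.002,"y":-0.003,"z":0.01,"rx":0,"ry":0,"rz":0},{"x":0.002,"y":-0.003,"z":0.02,"rx":0,"ry":0,"rz":0},{"x":0.002,"y":-0.003,"z":0.03,"rx":0,"ry":0,"rz":0},{"x":0.002,"y":-0.003,"z":0.04,"rx":0,"ry":0,"rz":0},{"x":0.002,"y":-0.003,"z":0.05,"rx":0,"ry":0,"rz":0},{"x":0.002,"y":-0.003,"z":0.058,"rx":0,"ry":0,"rz":0},{"x":0.002,"y":-0.003,"z":0.066,"rx":0,"ry":0,"rz":0},{"x":0.002,"y":-0.003,"z":0.073,"rx":0,"ry":0,"rz":0},{"x":0.002,"y":-0.003,"z":0.08,"rx":0,"ry":0,"rz":0}])

```text
t: 11.73
eef_pos: [0.4415, -0.1814, 0.201]
ee_rot: [179.9, 24.0, 163.6]
contact_force: [-0.1, -0.2, -1.0]
finger_gap: 0.0235
grasp_force: 30.0
```

```bash
python3 - <<'E'
from h import *
C=cams();C=cams();p,R,o=pose();tip=p+R.as_matrix()[:,2]*.0994
print(o["contact_force"],o["moment"],"hole frame",[round((tip-HOLE)@v,4) for v in(np.cross(Yc,N),Yc,N)],go(HOLE+N*.0374,RI))
E
```

```text
[-0.60063067 -0.00149677 -1.0709924 ] [ 0.13241319  0.37357087 -0.02343809] hole frame [np.float64(0.0001), np.float64(0.0), np.float64(-0.0227)] [ 0.0001  0.0001  0.0654  0.0012 -0.      0.0004]
```

Free and centred, with the tip 23 mm inside the hole. I keep going.

step_arm(motion=[{"x":0,"y":0,"z":0.007,"rx":0,"ry":0,"rz":0},{"x":0,"y":0,"z":0.014,"rx":0,"ry":0,"rz":0},{"x":0,"y":0,"z":0.021,"rx":0,"ry":0,"rz":0},{"x":0,"y":0,"z":0.028,"rx":0,"ry":0,"rz":0},{"x":0,"y":0,"z":0.035,"rx":0,"ry":0,"rz":0},{"x":0,"y":0,"z":0.042,"rx":0,"ry":0,"rz":0},{"x":0,"y":0,"z":0.048,"rx":0,"ry":0,"rz":0},{"x":0,"y":0,"z":0.053,"rx":0,"ry":0,"rz":0},{"x":0,"y":0,"z":0.058,"rx":0,"ry":0,"rz":0},{"x":0,"y":0,"z":0.062,"rx":0,"ry":0,"rz":0}])

```text
t: 12.77
eef_pos: [0.456, -0.1856, 0.1671]
ee_rot: [179.9, 24.0, 163.6]
contact_force: [-0.1, 0.1, -1.1]
finger_gap: 0.0234
grasp_force: 30.0
```

step_arm(motion=[{"x":0,"y":0,"z":0.001,"rx":0,"ry":0,"rz":0},{"x":0,"y":0,"z":0.002,"rx":0,"ry":0,"rz":0},{"x":0,"y":0,"z":0.003,"rx":0,"ry":0,"rz":0},{"x":0,"y":0,"z":0.004,"rx":0,"ry":0,"rz":0},{"x":0,"y":0,"z":0.005,"rx":0,"ry":0,"rz":0},{"x":0,"y":0,"z":0.005,"rx":0,"ry":0,"rz":0},{"x":0,"y":0,"z":0.005,"rx":0,"ry":0,"rz":0},{"x":0,"y":0,"z":0.005,"rx":0,"ry":0,"rz":0},{"x":0,"y":0,"z":0.005,"rx":0,"ry":0,"rz":0},{"x":0,"y":0,"z":0.005,"rx":0,"ry":0,"rz":0}])

```text
t: 13.6
eef_pos: [0.4568, -0.1859, 0.1655]
ee_rot: [179.9, 24.1, 163.7]
contact_force: [-7.2, 2.3, 9.4]
finger_gap: 0.0235
grasp_force: 30.0
```

```bash
python3 - <<'E'
from h import *
p,R,o=pose();tip=p+R.as_matrix()[:,2]*.0994
print(o["contact_force"],o["moment"],"hole frame",[round((tip-HOLE)@v,4) for v in(np.cross(Yc,N),Yc,N)],go(HOLE+N*.0374,RI))
E
```

```text
[-7.22450496  2.31403782  9.39804451] [ 0.19230614  0.88019396 -0.02965431] hole frame [np.float64(0.0003), np.float64(0.0), np.float64(-0.062)] [ 0.0003  0.0002 -0.      0.0009  0.0006  0.0006]
```

The collar is seated: depth 62 mm, about 12 N contact force. I release and back off along the axis.

step_arm(motion=[{"x":0,"y":0,"z":-0.003,"rx":0,"ry":0,"rz":0},{"x":0,"y":0,"z":-0.003,"rx":0,"ry":0,"rz":0},{"x":0,"y":0,"z":-0.003,"rx":0,"ry":0,"rz":0},{"x":0,"y":0,"z":-0.003,"rx":0,"ry":0,"rz":0},{"x":0,"y":0,"z":-0.003,"rx":0,"ry":0,"rz":0},{"x":0,"y":0,"z":-0.003,"rx":0,"ry":0,"rz":0},{"x":0,"y":0,"z":-0.003,"rx":0,"ry":0,"rz":0},{"x":0,"y":0,"z":-0.003,"rx":0,"ry":0,"rz":0},{"x":0,"y":0,"z":-0.003,"rx":0,"ry":0,"rz":0},{"x":0,"y":0,"z":-0.003,"rx":0,"ry":0,"rz":0}], gripper=0.7)

```text
t: 14.43
eef_pos: [0.4564, -0.1857, 0.1663]
ee_rot: [179.9, 24.0, 163.6]
contact_force: [0.4, -0.7, 0.1]
finger_gap: 0.0644
grasp_force: 0.0
```

step_arm(motion=[{"x":0,"y":0,"z":-0.02,"rx":0,"ry":0,"rz":0},{"x":0,"y":0,"z":-0.04,"rx":0,"ry":0,"rz":0},{"x":0,"y":0,"z":-0.06,"rx":0,"ry":0,"rz":0},{"x":0,"y":0,"z":-0.09,"rx":0,"ry":0,"rz":0},{"x":0,"y":0,"z":-0.12,"rx":0,"ry":0,"rz":0},{"x":0,"y":0,"z":-0.15,"rx":0,"ry":0,"rz":0},{"x":0,"y":0,"z":-0.18,"rx":0,"ry":0,"rz":0},{"x":0,"y":0,"z":-0.2,"rx":0,"ry":0,"rz":0},{"x":0,"y":0,"z":-0.2,"rx":0,"ry":0,"rz":0},{"x":0,"y":0,"z":-0.2,"rx":0,"ry":0,"rz":0}])

```text
t: 15.27
eef_pos: [0.4096, -0.1723, 0.2762]
ee_rot: [179.9, 24.1, 163.6]
contact_force: [0.7, -0.2, -0.4]
finger_gap: 0.0646
grasp_force: 0.0
```

```bash
python3 - <<'E'
from h import *
C=cams(); print(proj(C["scene"],HOLE+N*np.array([[0],[.066]])))
s=C["scene"]["image"]
cv2.imwrite("pics/m3.png",cv2.convertScaleAbs(cv2.resize(s[130:350,80:340,::-1],None,fx=2.5,fy=2.5,interpolation=cv2.INTER_CUBIC),alpha=1.6))
E
```

```text
[[196.52513252 235.71788847]
 [184.06172629 210.57311781]]
```

View pics/m3.png

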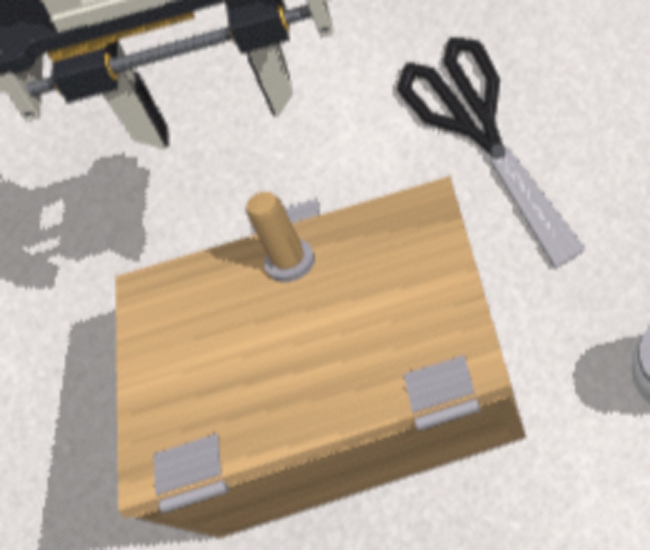

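The picture shows the collar flat on the shut lid, the handle top at (184.8,211.2) against a predicted (184.1,210.6), and the gripper clear.

```bash
python3 -c "
from station import job
print(job.sign_off())"
```

```text
the job is handed in; nothing more can be done
None
```

The lid is shut, the pin sits in its hole with the collar flat on the lid, and the gripper is clear. I handed the job in at about 15 s; no verdict came back.

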